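Feed the organiser along the roller line to the hidden stop of the scanning hood

TASK

Lift the clear organiser onto the rollers of the line, between the two guide rails, and push it along them into the grey scanning hood until you feel it press into the sprung stop hidden inside. Press the stop in with about 6 N for a moment, never with more than 12 N, then let go and leave the organiser lying on the rollers against the stop. Keep the organiser level, and leave the other things on the bench where they are.

Things in the scene. Friction and masses are not known exactly. Their poses are not given: they have to be found in the camera images.
- organiser: Clear plastic pill-style organiser with seven blue and orange lids (all shut), 60 mm wide along its x, 160 mm long along its y, 45 mm high, 0.28 to 0.56 kg, rigid. Starts flat on the bench in front of the line. Origin: centre of its underside; z up. Its ends are alike: either may go first.
- line: Straight aluminium roller line fixed to the bench. Origin: on the bench, mid channel. Its y axis runs along the channel: push towards its -y. Two guide rails at x = +-35 to +-43 mm, from y = 195 to -265 mm, their tops 56 mm above the origin (12 mm above the rollers): the channel between them is 70 mm wide.
- bay: Grey scanning hood fixed over the -y end of the line, axes parallel to the line's. Origin: on the bench, mid channel, under its open mouth, at line y = -100 mm. Covers its y = 0 to -170 mm; inside 96 mm wide, ceiling 99 mm above the bench; outside 108 mm wide, 109 mm high, with a black box on the roof (up to 126 mm high) from 65 mm behind the mouth. Contains the hidden stop.
- mouth (a point): Point at the hood's mouth, mid channel, at roller-top height. The stop: a plate across the channel, unseen 40 to 95 mm inside the mouth (varies, no reading), so it is met with 65 to 120 mm of organiser still outside. No preload, well damped; yields 1 mm per 0.9 N, up to 24 mm; let go, it pushes the organiser back a few mm until roller resistance holds it, still in contact.
- nut: Bystander: big yellow anodised hexagon nut, 64 mm across flats, 22 mm high. Origin: centre of its underside.
- carabiner: Bystander: red locking carabiner lying flat, about 110 by 70 mm, 12 mm thick. Origin: its middle, on the bench.
- bracket: Bystander: U-shaped steel headlamp bracket, 90 by 40 mm, 35 mm high. Origin: centre of its underside.
- dish: Bystander: frosted glass dish, 110 mm across, 35 mm high. Origin: centre of its underside.
- torch: Bystander: black torch standing upright, 40 mm across, 118 mm high. Origin: centre of its underside.
- jar: Bystander: amber jar, 64 mm across, 80 mm high. Origin: centre of its underside.
- infeed (a point): Point on the line, mid channel, at its open +y end (line y = 195 mm), at the height of the roller tops, 44 mm above the bench. Axes as the line's. 16 free-turning steel rollers, 18 mm thick, 28.5 mm apart, run from line y = 180 to -247 mm; moving on them, the organiser meets about 1 to 2 N of resistance.

How it is judged:
By the outcome, as a careful person would: the job done as asked, in the order asked, and still so for the second after the job is handed in, with the robot touching nothing.
It also fails if it takes over 64 s, if anything falls off the work surface, if the arm or the gripper's body presses on something with over 40 N, if the wrist force passes 120 N, or if a joint passes its speed limit or range.

ROBOT

A 6-joint arm with a two-finger parallel gripper is mounted at the origin on the work surface. World frame = base frame: x ahead of the robot, y to its left, z up, the work surface at z = 0. Lengths are in mm, angles in rad, forces in N, time in s.
With the tool pointing down it reaches from about 425 to 950 mm from the base axis. Payload 14.7 kg.
Tool frame: the origin (TCP) lies midway between the tips of the shut fingers; the grasp point (between the pads) lies 19 mm behind it; z points along the fingers, y is the line along which they close (so a half turn about z gives the same grasp; the last joint's range is limited). The gripper opens to 85 mm and grips with 20 to 120 N. Pads are 22 mm wide; open, the fingers measure 114 mm over their backs; the gripper's body (76 mm by 85 mm) begins 54 mm behind the grasp point. The pads swing forward as they close: fully open they stand 13 mm farther back than shut.
Start: joints at [1.1, 0.48, 1.596, -0, 1.065, -0.047], TCP at [267.274, 592.501, 231.297] pointing down, gripper open.
Joint ranges: [-2.75, 2.75], [-0.82, 2.05], [0.23, 2.67], [-1.56, 4.7], [0.09, 2.69], [-2.92, 2.92]. Speed limits (rad/s): [1.89, 1.89, 2.39, 3.01, 3.01, 3.01].

INTERFACE

Orientations are given as a unit quaternion [x, y, z, w].
In Python, from bench import * gives the robot as it stands.
- The arm moves only by the shell command python3 -m crank 'ROWS' [FORCE]. ROWS is JSON, a list of rows, each a list of 3 entries, a list of its own where there are three numbers: the shift along the tool's x, y, z in mm, then the turn, a rotation vector about the tool's x, y, z in rad, then the finger opening in mm, from 0 to 85.4. In form: [[[tx, ty, tz], [wx, wy, wz], gripper], ...]. A call has exactly 8 rows; each row is the pose to reach, as a shift and turn from the pose commanded when the call began, along the tool's axes at that moment; what a row does not reach only later rows make up. A row lasts 1/10 s, in which the tool goes at most 50 mm and 8.59 degrees, less where a joint would pass 70% of its speed; a pose out of reach is approached as far as the arm can. A call with a gripper value outside its range is refused whole. The fingers move at their own pace and stop on an object; FORCE is the grip in N (left out, the last holds). Time passes only in rows, so rows that repeat a pose let the fingers close, or fill a call up. It gives the time, the measured TCP pose, the force, the opening and the grip force at its end, in the units of the state.
- sense(): the state, without advancing time (a new reading comes with each control period).
- camera(name): name is "scene" or "top" or "wrist"; returns a dict with "img" (420x560x3 uint8, blue, green, red), "mtx" (3x3 intrinsics, pixels), "R" (3x3) and "t" (3): a world point X has camera coordinates R X + t; the wrist camera has in their place "T_tool_cam" (4x4, takes a point from camera to tool coordinates, whose origin is the TCP and whose axes are the flange's). Camera axes: x right, y down, z forward; pixel columns grow to the right and rows downward; lengths in mm; the calibration is good to about 2 mm. A picture is of the moment at which its call begins: read the wrist's pose just before it. There is no depth.
- sign_off(): hands the job in; it is judged then, once.
The state is a dict: "time_s": time; "qpos": joint angles; "qvel": joint speeds; "joint_efforts": joint torques, N m; "tool_pos": TCP position; "tcp_rot": TCP orientation; "wrist_force": force on the tool from outside, world axes, zero at the start; "torque": the same for the moment, N m; "gripper_width": finger opening in mm; "grasp_force": force on a finger pad.
Only numpy, scipy, OpenCV 4.12 (cv2) and the standard library are available. Lean on these libraries where they do the work, as an engineer would, in place of code of your own. Each camera call takes 0.05 s, during which the arm holds its last target. There are 200 camera calls.

## Working session

There is one attempt and no reset: what is moved stays moved. The work goes in short steps, Python scripts to look and compute and a shell command to move; the robot and the scene stay as the last step left them, time stands still between calls to the robot, and variables do not carry over. Pictures are saved under pics/ and viewed, at most 10 in all, crops included, and the job is handed in when it is done.

```bash
mkdir -p pics; python3 - <<'E'
from bench import *
import cv2, numpy as np
s=sense(); print({k:np.round(v,3).tolist() for k,v in s.items()})
for n in("scene","top"):
    c=camera(n); cv2.imwrite(f"pics/{n}0.png",c["img"]); print(n,np.round(c["mtx"],1).tolist(),np.round(c["R"],3).tolist(),np.round(c["t"],1).tolist())
c=camera("wrist"); print(np.round(c["T_tool_cam"],3).tolist())
E
ls
```

```text
{'time_s': 0.0, 'qpos': [1.1, 0.481, 1.597, -0.0, 1.065, -0.047], 'qvel': [-0.0, -0.002, -0.001, -0.001, -0.002, 0.001], 'joint_efforts': [0.003, -95.063, -43.019, 0.0, 0.012, -0.0], 'tool_pos': [267.101, 592.119, 230.684], 'tcp_rot': [0.21, 0.978, -0.001, -0.0], 'wrist_force': [-0.09, -0.181, -1.096], 'torque': [0.013, -0.018, 0.002], 'grasp_force': 0.0, 'gripper_width': 85.712}
scene [[391.9, 0.0, 278.4], [0.0, 391.9, 205.4], [0.0, 0.0, 1.0]] [[-0.199, 0.98, 0.019], [0.543, 0.126, -0.83], [-0.816, -0.155, -0.557]] [90.7, -260.0, 1552.5]
top [[516.6, 0.0, 273.9], [0.0, 516.6, 200.9], [0.0, 0.0, 1.0]] [[-0.003, -1.0, 0.008], [-0.993, 0.002, -0.121], [0.121, -0.009, -0.993]] [25.2, 609.5, 1128.4]
[[-0.001, -0.962, -0.275, 69.429], [1.0, -0.001, -0.001, 0.586], [0.0, -0.275, 0.962, -143.662], [0.0, 0.0, 0.0, 1.0]]
pics
```

View pics/scene0.png

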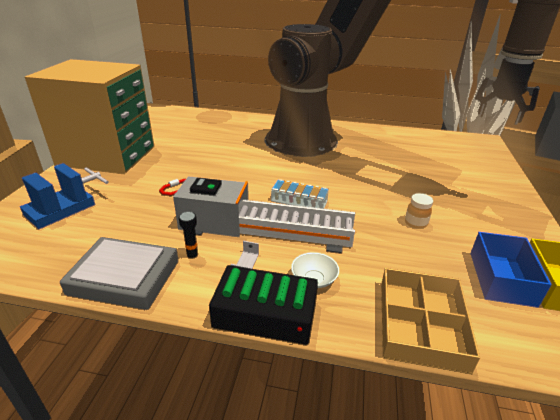

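View pics/top0.png

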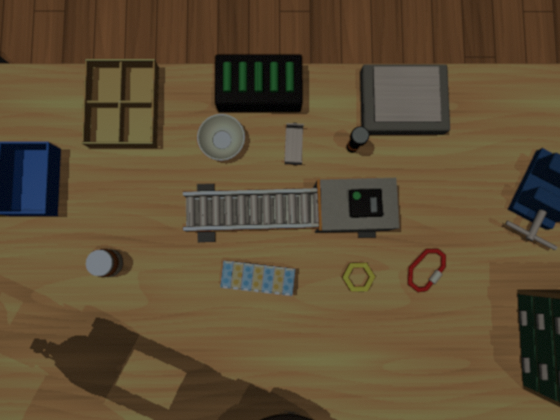

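Scene: the line is mid-picture with its hood to the left (176–248, 180–232), and the organiser lies on the robot side at about (300,193). Top: rails run from (184,192/230) to (317,190/228), the hood spans 317–398, and the organiser is at about (258,278).

```bash
cat > h.py <<'E'
import numpy as np, cv2
from bench import *
from scipy.spatial.transform import Rotation as Ro
def ray(c,uv,z,s=None):
    "pixels -> world points on plane z"
    uv=np.atleast_2d(np.float64(uv)); d=np.c_[uv,np.ones(len(uv))]@np.linalg.inv(c["mtx"]).T
    if s is None: R=c["R"].T; o=-R@c["t"]
    else:
        Rt=Ro.from_quat(s["tcp_rot"]).as_matrix(); T=c["T_tool_cam"]
        R=Rt@T[:3,:3]; o=Rt@T[:3,3]+s["tool_pos"]
    d=d@R.T; return o+d*((z-o[2])/d[:,2])[:,None]
def proj(c,X,s=None):
    X=np.atleast_2d(X)
    if s is None: p=X@c["R"].T+c["t"]
    else:
        Rt=Ro.from_quat(s["tcp_rot"]).as_matrix(); T=c["T_tool_cam"]
        p=((X-s["tool_pos"])@Rt-T[:3,3])@T[:3,:3]
    p=p@c["mtx"].T; return p[:,:2]/p[:,2:]
E
python3 - <<'E'
from h import *
c=camera("top"); im=c["img"]
cv2.imwrite("pics/topcrop.png",cv2.resize(im[175:310,175:410],None,fx=3.4,fy=3.4,interpolation=cv2.INTER_CUBIC))
hsv=cv2.cvtColor(im,cv2.COLOR_BGR2HSV)
roi=np.zeros(im.shape[:2],np.uint8); roi[250:305,205:310]=1
for nm,m in(("blue",(hsv[...,0]>85)&(hsv[...,0]<125)&(hsv[...,1]>60)),("nonwood",~((hsv[...,0]>8)&(hsv[...,0]<22)&(hsv[...,1]>110)))):
    m=(m&(roi>0)).astype(np.uint8); m=cv2.morphologyEx(m,cv2.MORPH_OPEN,np.ones((2,2)))
    cs,_=cv2.findContours(m,0,2); pts=np.vstack([q for q in cs if cv2.contourArea(q)>8])
    r=cv2.minAreaRect(pts); b=cv2.boxPoints(r); print(nm,r); print(ray(c,b,45).round(1).tolist(), ray(c,r[0],45).round(1))
for l in ([184,194],[317,190],[184,230],[317,228]): print(l,ray(c,l,56).round(1))
E
```

```text
blue ((258.4249267578125, 279.13824462890625), (70.9810562133789, 22.491939544677734), 6.709836483001709)
[[420.3, 138.4, 45.0], [468.9, 133.0, 45.0], [450.3, -22.4, 45.0], [401.8, -16.2, 45.0]] [[435.3  58.2  45. ]]
nonwood ((251.82388305664062, 270.4634094238281), (89.78781127929688, 44.93461990356445), 6.546290874481201)
[[417.2, 176.0, 45.0], [514.8, 166.0, 45.0], [491.6, -31.6, 45.0], [394.3, -19.5, 45.0]] [[454.2  72.7  45. ]]
[184, 194] [[623.  223.2  56. ]]
[317, 190] [[631.4 -72.3  56. ]]
[184, 230] [[543.1 221.7  56. ]]
[317, 228] [[546.7 -71.2  56. ]]
```

View pics/topcrop.png

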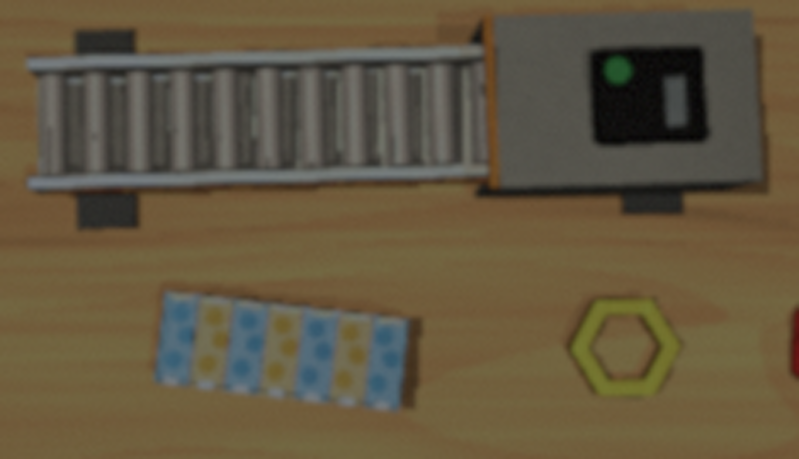

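The crop shows the organiser corners at (163,291), (409,318), (401,409) and (156,383). The outer rail edges run (28,58)→(480,44) and (28,190)→(480,177).

```bash
cat >> h.py <<'E'
def delta(p,yaw,s=None):
    "tool-frame shift and rotvec to TCP p, pointing down, tool x at world angle yaw (deg)"
    s=s or sense(); R0=Ro.from_quat(s["tcp_rot"]); a=np.radians(yaw)
    R1=Ro.from_matrix(np.array([[np.cos(a),np.sin(a),0],[np.sin(a),-np.cos(a),0],[0,0,-1]]))
    print("shift",R0.inv().apply(np.array(p)-s["tool_pos"]).round(1),"turn",(R0.inv()*R1).as_rotvec().round(3))
E
python3 - <<'E'
from h import *
c=camera("top"); f=lambda q:(np.array(q)+.5)/3.4+175-.5
o=ray(c,f([(163,291),(409,318),(401,409),(156,383)]),45); print(o.round(1).tolist(),o.mean(0).round(1))
d=(o[0]+o[3]-o[1]-o[2])/2; yaw=np.degrees(np.arctan2(d[1],d[0])); print("org yaw",yaw,np.linalg.norm(d))
r=ray(c,f([(28,58),(480,44),(28,190),(480,177)]),56); print(r.round(1).tolist())
d=(r[0]+r[2]-r[1]-r[3])/2; ly=np.degrees(np.arctan2(d[1],d[0])); print("line yaw",ly,"infeed",(r[0]+r[2])/2)
s=sense(); p=o.mean(0); print(s["tool_pos"],np.degrees(s["qpos"][0]))
delta([p[0],p[1],215],yaw)
E
```

```text
[[476.8, 137.3, 45.0], [458.9, -22.4, 45.0], [400.7, -16.7, 45.0], [417.8, 141.3, 45.0]] [438.6  59.9  45. ]
org yaw 83.71287339682924 159.78265914747763
[[628.2, 225.7, 56.0], [636.9, -69.8, 56.0], [541.9, 224.2, 56.0], [549.6, -68.7, 56.0]]
line yaw 91.5947681637458 infeed [585.04646237 224.95915271  56.        ]
[267.19392531 592.33700807 231.02691567] 63.04818751373588
shift [-375.2 -414.9   16.2] turn [-0.     0.     1.257]
```

```bash
python3 -m crank '[[[-47,-52,2],[0,0,0.145],85],[[-94,-104,4],[0,0,0.29],85],[[-141,-155,6],[0,0,0.435],85],[[-188,-207,8],[0,0,0.58],85],[[-235,-259,10],[0,0,0.725],85],[[-282,-311,12],[0,0,0.87],85],[[-329,-363,14],[0,0,1.015],85],[[-375,-415,16],[0,0,1.16],85]]'; python3 - <<'E'
from h import *
delta([438.6,59.9,215],83.7)
E
```

```text
time_s: 1.05
tool_pos: [390.3, 210.2, 220.0]
tcp_rot: [0.714, 0.701, 0.0, 0.0]
wrist_force: [1.5, 0.3, -0.4]
gripper_width: 85.0
grasp_force: 0.0
shift [-149.4   51.1    5. ] turn [ 0.    -0.     0.091]
```

```bash
python3 -m crank '[[[-45,15,2],[0,0,0.03],85],[[-90,30,3],[0,0,0.06],85],[[-130,44,4],[0,0,0.08],85],[[-149,51,5],[0,0,0.09],85],[[-149,51,5],[0,0,0.09],85],[[-149,51,5],[0,0,0.09],85],[[-149,51,5],[0,0,0.09],85],[[-149,51,5],[0,0,0.09],85]]'; python3 - <<'E'
from h import *
s=sense(); c=camera("wrist"); cv2.imwrite("pics/w1.png",c["img"]); print(s["tool_pos"].round(1) if hasattr(s["tool_pos"],'round') else s["tool_pos"],s["qpos"])
delta([438.6,59.9,215],83.7,s); print(c["mtx"])
E
```

```text
time_s: 1.85
tool_pos: [438.9, 63.2, 214.9]
tcp_rot: [0.742, 0.67, 0.0, -0.0]
wrist_force: [0.1, 0.7, 0.4]
gripper_width: 85.2
grasp_force: 0.0
[438.9  63.2 214.9] [7.45624241e-02 2.12817436e-01 2.06737350e+00 1.37747277e-04
 8.61446544e-01 1.76033347e-01]
shift [-3.3  0.1 -0.1] turn [-0.    -0.     0.008]
[[364.12729884   0.         275.25435658]
 [  0.         364.12729884 209.20302792]
 [  0.           0.           1.        ]]
```

View pics/w1.png

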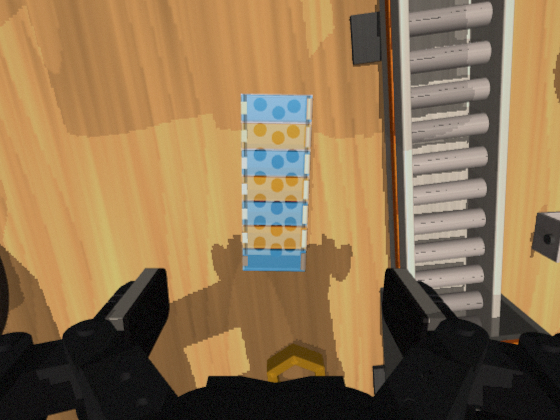

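The wrist view shows the organiser top at about (242,95), (312,96), (304,271) and (243,271). The white rail tops are near columns 397–412 and 498–513, and the nut is at (296,362).

```bash
python3 - <<'E'
from h import *
s=sense(); c=camera("wrist"); im=c["img"]
o=ray(c,[(242,95),(312,96),(304,271),(243,271)],45,s); print(o.round(1).tolist(),o.mean(0).round(1))
d=(o[0]+o[1]-o[2]-o[3])/2; print("yaw",np.degrees(np.arctan2(d[1],d[0])),np.linalg.norm(d),np.linalg.norm(o[1]-o[0]),np.linalg.norm(o[2]-o[3]))
m=(im.min(2)>165).astype(np.uint8)
for lo,hi in((385,425),(480,525)):
    pts=[]
    for v in range(5,250,6):
        u=np.where(m[v,lo:hi])[0]
        if len(u)>3: pts.append((lo+u.min(),lo+u.max()+1,v))
    pts=np.array(pts); print(pts[::8].tolist())
    for k in (0,1):
        w=ray(c,pts[:,[k,2]],56,s); l=cv2.fitLine(np.float32(w[:,:2]),cv2.DIST_HUBER,0,.01,.01).ravel()
        print("edge",k,"yaw",np.degrees(np.arctan2(abs(l[1]),l[0]*np.sign(l[1]))),"x at y=100:",l[2]+(100-l[3])*l[0]/l[1])
E
```

```text
[[419.9, 143.6, 45.0], [477.1, 136.9, 45.0], [457.9, -19.3, 45.0], [400.8, -13.5, 45.0]] [438.9  62.   45. ]
yaw 83.01858970028113 157.8092641298792 57.56188747143206 57.43633437670622
[[400, 408, 5], [401, 409, 53], [403, 410, 101], [405, 425, 149], [405, 420, 197], [407, 414, 245]]
edge 0 yaw 91.32772 x at y=100: 548.24176
edge 1 yaw 91.56807 x at y=100: 554.2829
[[505, 514, 5], [504, 512, 53], [502, 509, 101], [500, 507, 149], [497, 505, 197], [495, 503, 245]]
edge 0 yaw 91.41046 x at y=100: 626.2671
edge 1 yaw 91.41442 x at y=100: 632.52954
```

```bash
python3 -m crank '[[[-1,0,30],[0,0,0.01],85],[[-2,0,70],[0,0,0.012],85],[[-2,0,110],[0,0,0.012],85],[[-2,0,145],[0,0,0.012],85],[[-2,0,172],[0,0,0.012],85],[[-2,0,190],[0,0,0.012],85],[[-2,0,197],[0,0,0.012],85],[[-2,0,197],[0,0,0.012],85]]' 60 && python3 -m crank '[[[0,0,0],[0,0,0],70],[[0,0,0],[0,0,0],60],[[0,0,0],[0,0,0],50],[[0,0,0],[0,0,0],50],[[0,0,0],[0,0,0],50],[[0,0,0],[0,0,0],50],[[0,0,0],[0,0,0],50],[[0,0,0],[0,0,0],50]]'
```

```text
time_s: 2.75
tool_pos: [438.5, 60.6, 17.3]
tcp_rot: [0.746, 0.666, -0.001, -0.0]
wrist_force: [0.8, 0.2, 0.4]
gripper_width: 85.1
grasp_force: 0.0
time_s: 3.55
tool_pos: [439.5, 60.5, 19.1]
tcp_rot: [0.747, 0.665, 0.001, 0.001]
wrist_force: [-3.5, 1.1, 12.8]
gripper_width: 59.0
grasp_force: 62.2
```

```bash
python3 -m crank '[[[0,0,-5],[0,0,0],50],[[0,0,-15],[0,0,0],50],[[0,0,-35],[0,0,0],50],[[0,0,-60],[0,0,0],50],[[0,0,-85],[0,0,0],50],[[0,0,-105],[0,0,0],50],[[0,0,-115],[0,0,0],50],[[0,0,-115],[0,0,0],50]]'; python3 - <<'E'
from h import *
s=sense(); print(s["wrist_force"],s["torque"]); delta([589.8,105,s["tool_pos"][2]],91.45,s)
E
```

```text
time_s: 4.35
tool_pos: [439.7, 60.4, 134.4]
tcp_rot: [0.747, 0.665, 0.001, 0.001]
wrist_force: [-0.0, 0.5, -5.4]
gripper_width: 58.7
grasp_force: 67.2
[-2.32894260e-03  5.48311807e-01 -5.35056007e+00] [-0.01785853  0.0052652   0.03207626]
shift [ 61.5 143.9   0.4] turn [ 0.003 -0.    -0.14 ]
```

```bash
python3 -m crank '[[[6,14,0],[0,0,-0.01],50],[[17,40,0],[0,0,-0.04],50],[[30,70,0],[0,0,-0.07],50],[[43,100,0],[0,0,-0.1],50],[[54,126,0],[0,0,-0.13],50],[[60,140,0],[0,0,-0.14],50],[[61.5,144,0],[0,0,-0.14],50],[[61.5,144,0],[0,0,-0.14],50]]'; python3 - <<'E'
from h import *
s=sense(); c=camera("wrist"); cv2.imwrite("pics/w2.png",c["img"]); print(s["qpos"]); delta([589.8,105,64],91.45,s)
m=s["tool_pos"]; 
E
```

```text
time_s: 5.15
tool_pos: [588.4, 104.9, 131.6]
tcp_rot: [0.698, 0.716, -0.001, -0.001]
wrist_force: [-0.4, -0.6, -5.7]
gripper_width: 59.0
grasp_force: 67.1
[ 1.25660121e-01  5.23992695e-01  1.81024469e+00 -2.42200837e-05
  8.09261225e-01  1.00908979e-01]
shift [ 0.1  1.5 67.6] turn [-0.002  0.    -0.001]
```

View pics/w2.png

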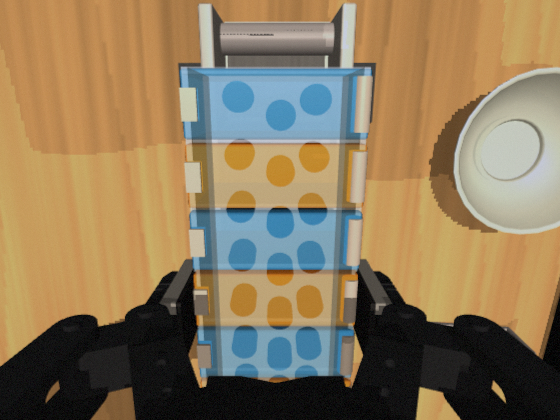

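The view shows the organiser's front end at row 70, columns 182–371. Beyond it are the rail ends, with tops at columns 200–214 and 341–355 (mid 277.5).

```bash
python3 - <<'E'
from h import *
s=sense(); c=camera("wrist")
r=ray(c,[(200,8),(214,8),(341,8),(355,8),(214,60),(341,60)],56,s); print(r.round(1).tolist(), r[:4].mean(0),r[4:].mean(0))
o=ray(c,[(182,70),(371,70),(195,270),(361,270)],132-19+45,s); print(o.round(1).tolist(),o[:2].mean(0),o[2:].mean(0))
E
```

```text
[[544.3, 224.3, 56.0], [551.9, 224.5, 56.0], [620.6, 226.1, 56.0], [628.2, 226.3, 56.0], [551.3, 198.3, 56.0], [622.6, 199.9, 56.0]] [586.27616935 225.28466999  56.        ] [586.95178353 199.09324506  56.        ]
[[558.2, 184.4, 158.0], [615.3, 185.7, 158.0], [559.7, 118.2, 158.0], [618.1, 119.7, 158.0]] [586.72312908 185.03871163 158.        ] [588.89746965 118.98552756 158.        ]
```

```bash
python3 -m crank '[[[0,0.5,8],[0,0,0],50],[[0,0.5,22],[0,0,0],50],[[0,0.5,38],[0,0,0],50],[[0,0.5,50],[0,0,0],50],[[0,0.5,58],[0,0,0],50],[[0,0.5,63],[0,0,0],50],[[0,0.5,65],[0,0,0],50],[[0,0.5,65],[0,0,0],50]]'; python3 -m crank '[[[0,0,0.5],[0,0,0],50],[[0,0,1],[0,0,0],50],[[0,0,1.5],[0,0,0],50],[[0,0,2],[0,0,0],50],[[0,0,2],[0,0,0],50],[[0,0,2],[0,0,0],50],[[0,0,2],[0,0,0],50],[[0,0,2],[0,0,0],50]]'
```

```text
time_s: 6.05
tool_pos: [589.6, 105.0, 67.8]
tcp_rot: [0.698, 0.716, 0.0, 0.0]
wrist_force: [-0.5, -0.6, -4.6]
gripper_width: 59.0
grasp_force: 67.1
time_s: 6.85
tool_pos: [589.6, 104.9, 65.9]
tcp_rot: [0.698, 0.716, 0.0, 0.0]
wrist_force: [0.6, -1.7, -4.9]
gripper_width: 58.9
grasp_force: 67.1
```

```bash
python3 -m crank '[[[0,0,0.5],[0,0,0],50],[[0,0,1],[0,0,0],50],[[0,0,1.5],[0,0,0],50],[[0,0,2],[0,0,0],50],[[0,0,2.3],[0,0,0],50],[[0,0,2.3],[0,0,0],50],[[0,0,2.3],[0,0,0],50],[[0,0,2.3],[0,0,0],50]]'
```

```text
time_s: 7.65
tool_pos: [589.6, 104.9, 63.6]
tcp_rot: [0.698, 0.716, 0.0, 0.0]
wrist_force: [0.4, 0.8, -3.8]
gripper_width: 58.5
grasp_force: 67.0
```

```bash
python3 -m crank '[[[0,0,0.3],[0,0,0],50],[[0,0,0.6],[0,0,0],50],[[0,0,0.9],[0,0,0],50],[[0,0,1.2],[0,0,0],50],[[0,0,1.2],[0,0,0],50],[[0,0,1.2],[0,0,0],50],[[0,0,1.2],[0,0,0],50],[[0,0,1.2],[0,0,0],50]]'
```

```text
time_s: 8.45
tool_pos: [589.6, 104.9, 63.1]
tcp_rot: [0.698, 0.716, 0.0, 0.0]
wrist_force: [-4.9, -0.6, 10.6]
gripper_width: 58.8
grasp_force: 69.1
```

```bash
python3 -m crank '[[[0,0,-0.4],[0,0,0],62],[[0,0,-0.8],[0,0,0],66],[[0,0,-0.8],[0,0,0],72],[[0,0,-0.8],[0,0,0],80],[[0,0,-0.8],[0,0,0],80],[[0,0,-10],[0,0,0],80],[[0,0,-30],[0,0,0],80],[[0,0,-60],[0,0,0],80]]' && python3 -m crank '[[[5,0,-10],[0,0,0],80],[[25,0,-10],[0,0,0],60],[[50,0,-10],[0,0,0],40],[[75,0,-10],[0,0,0],20],[[95,0,-10],[0,0,0],0],[[107,0,-10],[0,0,0],0],[[108,0,-10],[0,0,0],0],[[108,0,-10],[0,0,0],0]]'; python3 - <<'E'
from h import *
s=sense(); c=camera("top"); cv2.imwrite("pics/t3.png",cv2.resize(c["img"][130:310,150:410],None,fx=3,fy=3)); print(s["tool_pos"],s["gripper_width"])
E
```

```text
time_s: 9.25
tool_pos: [588.6, 104.8, 122.3]
tcp_rot: [0.698, 0.716, -0.001, -0.001]
wrist_force: [1.1, 0.5, -0.7]
gripper_width: 80.1
grasp_force: 0.0
time_s: 10.05
tool_pos: [586.7, 212.7, 132.3]
tcp_rot: [0.698, 0.716, -0.0, 0.0]
wrist_force: [-0.3, -0.7, -0.0]
gripper_width: 0.1
grasp_force: 0.0
[586.72399577 212.65281616 132.34136962] 0.10854655668832638
```

View pics/t3.png

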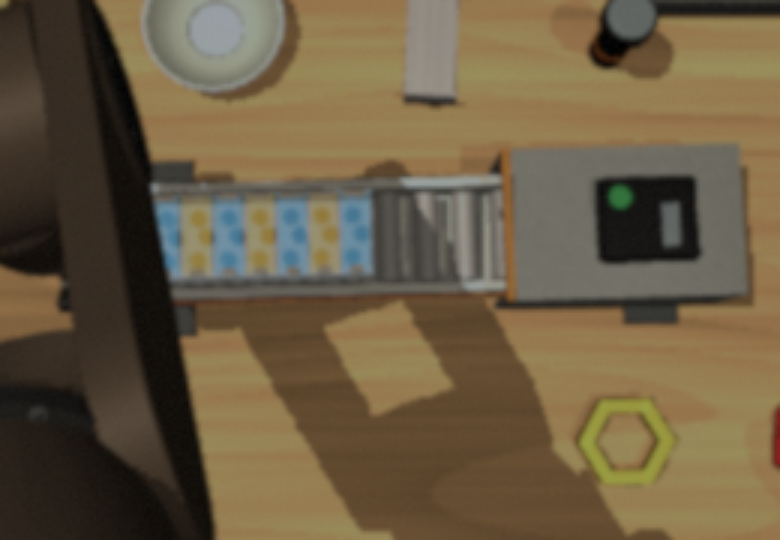

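The organiser sits between the rails, with its front end at about column 373 of the crop, well before the hood mouth at column 505. Next I lower the shut fingers behind it.

```bash
python3 -m crank '[[[0,0,8],[0,0,0],0],[[0,0,22],[0,0,0],0],[[0,0,38],[0,0,0],0],[[0,0,52],[0,0,0],0],[[0,0,61],[0,0,0],0],[[0,0,65],[0,0,0],0],[[-2,0,65],[0,0,0],0],[[-5,0,65],[0,0,0],0]]' && python3 -m crank '[[[-4,0,0],[0,0,0],0],[[-8,0,0],[0,0,0],0],[[-12,0,0],[0,0,0],0],[[-17,0,0],[0,0,0],0],[[-23,0,0],[0,0,0],0],[[-29,0,0],[0,0,0],0],[[-34,0,0],[0,0,0],0],[[-37,0,0],[0,0,0],0]]'
```

```text
time_s: 10.9
tool_pos: [587.3, 207.9, 67.7]
tcp_rot: [0.698, 0.716, 0.0, 0.0]
wrist_force: [-0.2, 0.2, 0.4]
gripper_width: 0.1
grasp_force: 0.0
time_s: 11.7
tool_pos: [588.0, 170.3, 67.4]
tcp_rot: [0.698, 0.716, 0.0, 0.0]
wrist_force: [0.3, 2.5, 1.9]
gripper_width: 0.1
grasp_force: 1.0
```

```bash
python3 -m crank '[[[-4,0,0],[0,0,0],0],[[-10,0,0],[0,0,0],0],[[-17,0,0],[0,0,0],0],[[-25,0,0],[0,0,0],0],[[-33,0,0],[0,0,0],0],[[-40,0,0],[0,0,0],0],[[-45,0,0],[0,0,0],0],[[-48,0,0],[0,0,0],0]]' && python3 -m crank '[[[-4,0,0],[0,0,0],0],[[-10,0,0],[0,0,0],0],[[-17,0,0],[0,0,0],0],[[-25,0,0],[0,0,0],0],[[-32,0,0],[0,0,0],0],[[-38,0,0],[0,0,0],0],[[-42,0,0],[0,0,0],0],[[-44,0,0],[0,0,0],0]]'
```

```text
time_s: 12.5
tool_pos: [589.1, 122.3, 67.3]
tcp_rot: [0.698, 0.716, -0.0, -0.0]
wrist_force: [1.0, 1.8, -0.5]
gripper_width: 0.2
grasp_force: 1.0
time_s: 13.3
tool_pos: [590.2, 78.4, 67.3]
tcp_rot: [0.698, 0.716, -0.0, -0.0]
wrist_force: [-0.2, 1.5, -0.0]
gripper_width: -0.2
grasp_force: 0.8
```

```bash
python3 -m crank '[[[-1.5,0,0],[0,0,0],0],[[-3,0,0],[0,0,0],0],[[-4.5,0,0],[0,0,0],0],[[-6,0,0],[0,0,0],0],[[-7.5,0,0],[0,0,0],0],[[-9,0,0],[0,0,0],0],[[-9.5,0,0],[0,0,0],0],[[-10,0,0],[0,0,0],0]]' | grep -E 'pos|force' && python3 -m crank '[[[-0.6,0,0],[0,0,0],0],[[-1.2,0,0],[0,0,0],0],[[-1.8,0,0],[0,0,0],0],[[-2.4,0,0],[0,0,0],0],[[-3,0,0],[0,0,0],0],[[-3.7,0,0],[0,0,0],0],[[-4.4,0,0],[0,0,0],0],[[-5,0,0],[0,0,0],0]]'| grep -E 'pos|force'
```

```text
tool_pos: [590.5, 68.9, 67.4]
wrist_force: [-0.6, 1.2, 0.0]
grasp_force: 0.9
tool_pos: [590.6, 63.8, 67.3]
wrist_force: [0.6, 1.2, -1.0]
grasp_force: 0.7
```

```bash
python3 -m crank '[[[-0.6,0,0],[0,0,0],0],[[-1.2,0,0],[0,0,0],0],[[-1.8,0,0],[0,0,0],0],[[-2.4,0,0],[0,0,0],0],[[-3,0,0],[0,0,0],0],[[-3.7,0,0],[0,0,0],0],[[-4.4,0,0],[0,0,0],0],[[-5,0,0],[0,0,0],0]]'| grep -E 'pos|force'
```

```text
tool_pos: [590.7, 58.9, 67.4]
wrist_force: [-0.2, 1.7, -0.2]
grasp_force: 0.7
```

Free rolling resistance is about 1.5 N. I'll continue two 5 mm calls at a time, which adds at most about 9 N even if contact comes straight away.

```bash
for i in 1 2; do python3 -m crank '[[[-0.6,0,0],[0,0,0],0],[[-1.2,0,0],[0,0,0],0],[[-1.8,0,0],[0,0,0],0],[[-2.4,0,0],[0,0,0],0],[[-3,0,0],[0,0,0],0],[[-3.7,0,0],[0,0,0],0],[[-4.4,0,0],[0,0,0],0],[[-5,0,0],[0,0,0],0]]'| grep -E 'pos|wrist'; done
```

```text
tool_pos: [590.8, 53.9, 67.4]
wrist_force: [0.4, 1.7, -0.9]
tool_pos: [591.0, 48.9, 67.4]
wrist_force: [-0.1, 1.0, -1.0]
```

```bash
for i in 1 2; do python3 -m crank '[[[-0.6,0,0],[0,0,0],0],[[-1.2,0,0],[0,0,0],0],[[-1.8,0,0],[0,0,0],0],[[-2.4,0,0],[0,0,0],0],[[-3,0,0],[0,0,0],0],[[-3.7,0,0],[0,0,0],0],[[-4.4,0,0],[0,0,0],0],[[-5,0,0],[0,0,0],0]]'| grep -E 'pos|wrist'; done
```

```text
tool_pos: [591.1, 43.9, 67.4]
wrist_force: [-0.2, 1.8, -0.2]
tool_pos: [591.2, 38.9, 67.4]
wrist_force: [0.2, 1.1, -1.2]
```

```bash
for i in 1 2; do python3 -m crank '[[[-0.6,0,0],[0,0,0],0],[[-1.2,0,0],[0,0,0],0],[[-1.8,0,0],[0,0,0],0],[[-2.4,0,0],[0,0,0],0],[[-3,0,0],[0,0,0],0],[[-3.7,0,0],[0,0,0],0],[[-4.4,0,0],[0,0,0],0],[[-5,0,0],[0,0,0],0]]'| grep -E 'pos|wrist'; done
```

```text
tool_pos: [591.3, 33.9, 67.4]
wrist_force: [-0.1, 0.6, -1.0]
tool_pos: [591.5, 28.9, 67.4]
wrist_force: [0.3, 0.7, -0.9]
```

```bash
for i in 1 2; do python3 -m crank '[[[-0.6,0,0],[0,0,0],0],[[-1.2,0,0],[0,0,0],0],[[-1.8,0,0],[0,0,0],0],[[-2.4,0,0],[0,0,0],0],[[-3,0,0],[0,0,0],0],[[-3.7,0,0],[0,0,0],0],[[-4.4,0,0],[0,0,0],0],[[-5,0,0],[0,0,0],0]]'| grep -E 'pos|wrist'; done
```

```text
tool_pos: [591.6, 23.9, 67.4]
wrist_force: [-0.4, 0.5, -1.2]
tool_pos: [591.7, 18.9, 67.4]
wrist_force: [0.0, 0.9, -1.4]
```

```bash
for i in 1 2; do python3 -m crank '[[[-0.6,0,0],[0,0,0],0],[[-1.2,0,0],[0,0,0],0],[[-1.8,0,0],[0,0,0],0],[[-2.4,0,0],[0,0,0],0],[[-3,0,0],[0,0,0],0],[[-3.7,0,0],[0,0,0],0],[[-4.4,0,0],[0,0,0],0],[[-5,0,0],[0,0,0],0]]'| grep -E 'pos|wrist'; done
```

```text
tool_pos: [591.8, 14.0, 67.4]
wrist_force: [-0.5, 3.6, 0.2]
tool_pos: [591.9, 9.3, 67.4]
wrist_force: [-0.0, 8.6, 0.4]
```

```bash
python3 -m crank '[[[0,0,0],[0,0,0],0],[[0,0,0],[0,0,0],0],[[0,0,0],[0,0,0],0],[[0,0,0],[0,0,0],0],[[0,0,0],[0,0,0],0],[[0,0,0],[0,0,0],0],[[0,0,0],[0,0,0],0],[[0,0,0],[0,0,0],0]]'| grep -E 'pos|wrist'; python3 - <<'E'
from h import *
f=[]
for i in range(4): f.append(sense()["wrist_force"][1]); camera("top")
print(np.round(f,2))
E
```

```text
tool_pos: [592.0, 9.2, 67.4]
wrist_force: [-0.8, 6.8, -0.2]
[6.77 6.98 6.92 7.21]
```

```bash
python3 -m crank '[[[0.5,0,0],[0,0,0],0],[[1,0,0],[0,0,0],0],[[1,0,0],[0,0,0],0],[[1,0,0],[0,0,0],0],[[1,0,0],[0,0,0],0],[[1,0,0],[0,0,0],0],[[1,0,0],[0,0,0],0],[[1,0,0],[0,0,0],0]]'| grep -E 'pos|wrist'; python3 -m crank '[[[1,0,0],[0,0,0],0],[[2,0,0],[0,0,0],0],[[3,0,0],[0,0,0],0],[[4,0,0],[0,0,0],0],[[5,0,0],[0,0,0],0],[[6,0,0],[0,0,0],0],[[7,0,0],[0,0,0],0],[[8,0,0],[0,0,0],0]]'| grep -E 'pos|wrist'; python3 -m crank '[[[2,0,0],[0,0,0],0],[[5,0,0],[0,0,0],0],[[10,0,0],[0,0,0],0],[[20,0,0],[0,0,0],0],[[32,0,0],[0,0,0],0],[[42,0,0],[0,0,0],0],[[48,0,0],[0,0,0],0],[[50,0,0],[0,0,0],0]]'
```

```text
tool_pos: [591.9, 10.1, 67.4]
wrist_force: [0.2, 6.4, -0.6]
tool_pos: [591.8, 18.0, 67.4]
wrist_force: [0.4, 0.5, -0.5]
time_s: 27.1
tool_pos: [590.4, 69.0, 67.4]
tcp_rot: [0.698, 0.716, 0.0, -0.0]
wrist_force: [1.1, -0.6, 0.3]
gripper_width: -0.3
grasp_force: 0.0
```

Released. I'll raise the tool clear and check.

```bash
python3 -m crank '[[[5,0,-5],[0,0,0],0],[[15,0,-20],[0,0,0],0],[[30,0,-45],[0,0,0],0],[[50,0,-75],[0,0,0],0],[[75,0,-105],[0,0,0],0],[[95,0,-125],[0,0,0],0],[[100,0,-130],[0,0,0],0],[[100,0,-130],[0,0,0],0]]'; python3 - <<'E'
from h import *
c=camera("top"); d=camera("scene")
cv2.imwrite("pics/fin.png",np.hstack([cv2.resize(c["img"][120:310,175:460],(400,267)),cv2.resize(d["img"][150:283,150:350],(400,267))]))
m=c["img"]; 
E
```

```text
time_s: 27.9
tool_pos: [588.2, 168.4, 198.1]
tcp_rot: [0.698, 0.716, 0.001, 0.0]
wrist_force: [-0.0, -0.4, -0.1]
gripper_width: 0.0
grasp_force: 0.0
```

View pics/fin.png

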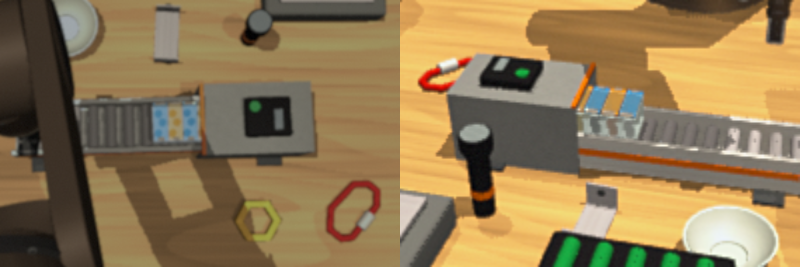

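The organiser lies level between the rails with about 72 mm outside the mouth (columns 152–200 in the left half), and the other objects are where they were.

```bash
python3 -c "
from bench import *
print(sign_off())"
```

```text
the job is handed in; nothing more can be done
None
```

The organiser is on the rollers inside the hood: I pressed the stop for over a second with 6–7 N at the wrist (peak reading 8.6 N), then let go and handed the job in at about 28 s. The final pictures show it level, with the other things undisturbed. That it still touches the hidden stop is inferred from the push forces.

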